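# Stroke-test the rebuilt bicycle damper

### The job

Two bicycle dampers stand upright in clamp stands on the workshop bench, sprung shafts up. Stroke-test the one with the wide body: push its shaft straight down until it is fully bottomed out, hold it there for about a second, then let go so that it springs all the way back up. Leave the slim damper's shaft alone.

Things in the scene. Friction and masses are not known exactly. Their poses are not given: they have to be found in the camera images.
- wide_shaft (a joint): Shaft of the wide damper: slides straight down into the damper body, in m. 0 = fully extended (the spring holds it there), 0.040 = bottomed out on the rubber bumper, a hard stop. Takes about 6 N to start moving and 15 N at the bottom; springs back up by itself when released.
- wide_top (a point): Centre of the flat top of the wide damper's shaft cap (level aluminium disc, 36 mm dia, 16 thick, on a 12 mm shaft; moves with it): 192 mm above the bench extended, 152 bottomed out. Below: black upright cylinder 64 mm dia, its top 130 mm above the bench, in an aluminium clamp block 92 x 79, 60 high, on a 120 x 120 steel plate fixed to the bench; place and yaw vary. z up.
- slim_shaft (a joint): Shaft of the slim damper, which is to be left alone; same stroke, values and spring as the wide one.
- slim_top (a point): Centre of the flat top of the slim damper's shaft cap. Same stand, shaft, cap and heights as the wide damper, but its black cylinder is only 36 mm in diameter, no wider than the cap. It stands left or right of the wide one, 200 mm or more away. z up.
There are look-alikes about, which are no part of the job. Leave any orange look-alike of the part that bears wide_shaft alone.

How it is judged:
By the outcome, as a careful person would: the job done as asked, in the order asked, and still so for the second after the job is handed in, with the robot touching nothing.
It also fails if it takes over 32 s, if anything falls off the work surface, if the arm or the gripper's body presses on something with over 40 N, if the wrist force passes 120 N, or if a joint passes its speed limit or range.

### The arm

A 6-joint arm with a two-finger parallel gripper is mounted at the origin on the work surface. World frame = base frame: x ahead of the robot, y to its left, z up, the work surface at z = 0. Lengths are in m, angles in rad, forces in N, time in s.
With the tool pointing down it reaches from about 0.375 to 0.9 m from the base axis. Payload 3.1 kg.
Tool frame: the origin (TCP) lies on the centre line of the jaws, within the pads' length; the fingertips stand 17 mm ahead of it and the grasp point (between the pads) lies 2 mm behind it; z points along the fingers, x is the direction in which the jaws open and shut, and the axes are right-handed (so a half turn about z gives the same grasp; the last joint's range is limited). The gripper opens to 87 mm and grips with 3 to 60 N. Pads are 19 mm wide; open, the fingers measure 117 mm over their backs; the gripper's body (75 mm by 190 mm) begins 51 mm behind the grasp point.
Start: joints at [1.032, 0.527, 1.433, -0, 1.181, -0.178], TCP at [0.22, 0.585, 0.24] pointing down, gripper open.
Joint ranges: [-3.08, 3.08], [-0.75, 2.2], [0.22, 2.44], [-1.43, 4.57], [0, 2.65], [-2.85, 2.85]. Speed limits (rad/s): [2.79, 2.79, 3.14, 3.14, 3.14, 3.14].

### API

Orientations are given as a rotation vector (axis times angle).
In Python, from cell import * gives the robot as it stands. Calls block until the motion is done:
- goto(position, orientation): joint-space move of the TCP to a pose.
- move_l(position, orientation=None, vel=0.15, threshold=None): straight line of the TCP; orientation=None keeps the orientation; vel is the mean speed in m/s. With threshold (N) it stops when the force on the tool has changed by that much, and returns True; else False.
- goto_joints(angles): joint-space move.
- gripper_to(opening, force=None): opening from 0.0 (shut) to 1.0 (fully open); force is the grip in N (None keeps the last); returns when the fingers have stopped.
- dwell(seconds).
- inverse_kinematics(position, orientation): joint angles nearest the present ones, or None.
- get_state(): the state.
- get_image(name): name is "side" or "top" or "wrist"; returns a dict with "image" (400x640x3 uint8, red, green, blue), "range_z" (400x640 float32, m along the optical axis (not along the pixel's ray), 0 where there is no reading), "camera_matrix" (3x3 intrinsics, pixels), "T" (4x4, takes a point from camera to world coordinates); the wrist camera has in their place "mount" (4x4, takes a point from camera to tool coordinates, whose origin is the TCP and whose axes are the tool frame's). Camera axes: x right, y down, z forward; pixel columns grow to the right and rows downward; lengths in m; the calibration is good to about 2 mm. A picture is of the moment at which its call begins: read the wrist's pose just before it.
A pose or a line that the arm cannot do raises PlanningError and nothing moves.
- sign_off(): hands the job in, once; it reports no verdict.
The state is a dict: "t": time; "joints": joint angles; "qd": joint speeds; "joint_efforts": joint torques, N m; "position": TCP position; "tcp_rot": TCP orientation; "force": force on the tool from outside, world axes, zero at the start; "wrist_torque": the same for the moment, N m; "grip_width": opening from 0.0 (shut) to 1.0 (fully open).
Only numpy, scipy, OpenCV 4.12 (cv2) and the standard library are available. Lean on these libraries where they do the work, as an engineer would, in place of code of your own. Each camera call takes 0.05 s, during which the arm holds its last target. There are 200 camera calls.

## Working session

There is one attempt and no reset: what is moved stays moved. The work goes in short steps, each a Python script; the robot and the scene stay as the last script left them, time stands still between calls to the robot, and variables do not carry over. Pictures are saved under pics/ and viewed, about 8 in all and at most 12, crops included, and the job is handed in when it is done.

```bash
mkdir -p pics; python3 - <<'E'
from cell import *
import cv2,numpy as np
for n in("side","top"):
    d=get_image(n); cv2.imwrite(f"pics/{n}0.png",d["image"][:,:,::-1]); np.savez(f"{n}0.npz",**d)
    print(n,d["T"].round(3).tolist())
s=get_state();print(s["t"],s["tcp_rot"],s["force"])
E
```

```text
side [[0.838, -0.411, 0.359, 0.12], [-0.546, -0.633, 0.549, -0.498], [0.001, -0.656, -0.754, 0.924], [0.0, 0.0, 0.0, 1.0]]
top [[-0.001, -0.99, 0.138, 0.378], [-1.0, 0.001, -0.003, 0.082], [0.003, -0.138, -0.99, 1.213], [0.0, 0.0, 0.0, 1.0]]
0.1 [ 2.58238938  1.78766125 -0.00283394] [ 0.04286049 -0.39521525  0.56865398]
```

View pics/side0.png

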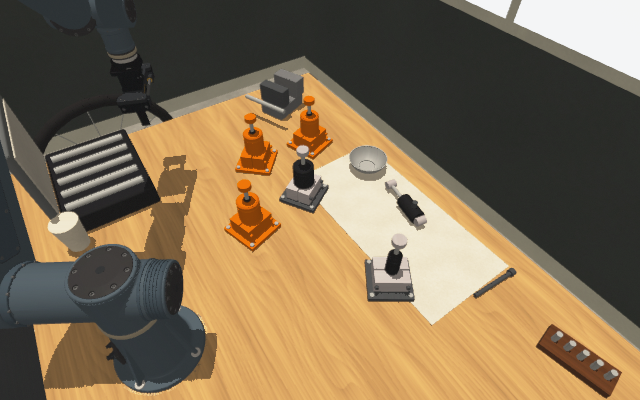

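View pics/top0.png

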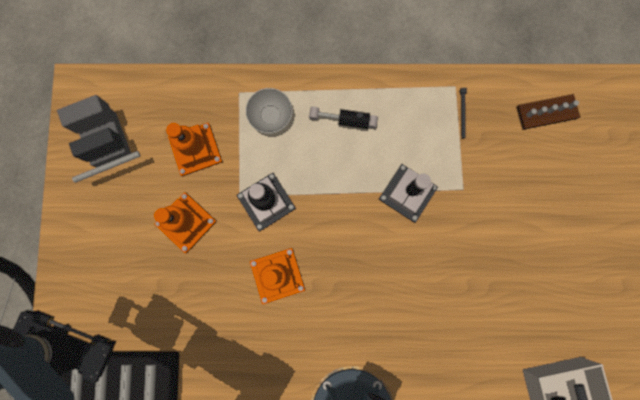

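The side view shows two black-bodied dampers: one at about (303,175), top view (263,193), and one at about (394,262), top view (415,187). There are also three orange look-alikes at side (256,145), (310,128) and (250,215). The (303,175) one looks like the wide one. I'll measure both and check in an enlarged crop.

```bash
python3 - <<'E'
import cv2,numpy as np
for n in("side","top"):
    d=np.load(n+"0.npz");K=d["camera_matrix"];T=d["T"];Z=d["range_z"]
    v,u=np.mgrid[:400,:640]
    P=np.stack([(u-K[0,2])*Z/K[0,0],(v-K[1,2])*Z/K[1,1],Z],-1)@T[:3,:3].T+T[:3,3]
    m=(Z>0)&(P[...,2]>.184)&(P[...,2]<.2)&(P[...,0]>.3)&(P[...,0]<.9)&(abs(P[...,1])<.6)
    k,l,st,c=cv2.connectedComponentsWithStats(m.astype(np.uint8))
    for i in range(1,k):
        if st[i,4]>12:
            q=P[l==i]; ctr=(q.min(0)+q.max(0))/2
            r=np.hypot(*(P[...,:2]-ctr[:2]).transpose(2,0,1))
            b=(Z>0)&(r<.05)&(P[...,2]>.075)&(P[...,2]<.125)
            print(n,c[i].round(),st[i,4],"mean",q.mean(0).round(4),"mid",ctr.round(4),"ext",np.ptp(q,0).round(3),"body r",np.percentile(r[b],[10,50,90]).round(3) if b.any() else 0, d["image"][l==i].mean(0).round())
d=np.load("side0.npz")["image"][:,:,::-1]
cv2.imwrite("pics/crop.png",cv2.resize(d[90:310,215:435],None,fx=2.7,fy=2.7,interpolation=cv2.INTER_CUBIC))
E
```

```text
side [309. 100.] 74 mean [0.6893 0.4277 0.1912] mid [0.6914 0.43   0.1897] ext [0.036 0.036 0.011] body r [0.027 0.03  0.032] [206. 102.  11.]
side [250. 117.] 87 mean [0.4856 0.4469 0.1912] mid [0.4871 0.448  0.1894] ext [0.035 0.035 0.011] body r [0.026 0.029 0.031] [208. 104.  12.]
side [302. 150.] 108 mean [0.542  0.2285 0.1913] mid [0.5432 0.2312 0.1902] ext [0.033 0.037 0.011] body r [0.028 0.031 0.032] [187. 171. 159.]
side [244. 185.] 134 mean [0.3428 0.1953 0.1914] mid [0.3435 0.1974 0.1899] ext [0.035 0.037 0.012] body r [0.029 0.031 0.032] [216. 109.  12.]
side [399. 240.] 175 mean [ 0.5655 -0.1608  0.1911] mid [ 0.5671 -0.1599  0.1898] ext [0.037 0.035 0.011] body r [0.015 0.017 0.018] [197. 184. 173.]
top [174. 129.] 189 mean [0.6926 0.4283 0.1924] mid [0.6933 0.4297 0.1913] ext [0.036 0.035 0.013] body r [0.03  0.031 0.032] [184.  86.  12.]
top [423. 181.] 191 mean [ 0.5689 -0.1604  0.1924] mid [ 0.5698 -0.1608  0.191 ] ext [0.035 0.036 0.013] body r [0.016 0.017 0.018] [164. 151. 142.]
top [257. 191.] 190 mean [0.5452 0.2286 0.1924] mid [0.5456 0.2283 0.1908] ext [0.035 0.033 0.013] body r [0.03  0.031 0.031] [163. 150. 143.]
top [162. 215.] 204 mean [0.4886 0.4469 0.1924] mid [0.4895 0.4482 0.1914] ext [0.035 0.035 0.013] body r [0.031 0.032 0.032] [187.  87.  11.]
top [270. 277.] 197 mean [0.3456 0.1954 0.1929] mid [0.3455 0.1961 0.1912] ext [0.034 0.034 0.012] body r [0.032 0.032 0.032] [200.  94.  10.]
```

View pics/crop.png

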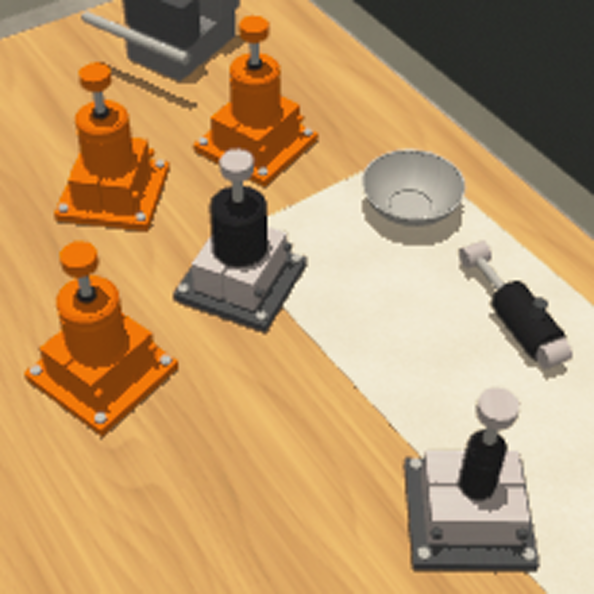

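The crop confirms it. The damper at side (303,175) has a body radius of about 32 mm, black on aluminium, so it is the wide one, with its cap at about (0.544, 0.229). The one at (394,262) has a 17 mm radius, so it is the slim one. The orange stands are about 0.2 m away and stay clear. I'll press with the fingertips closed.

```bash
python3 - <<'E'
from cell import *
import numpy as np,cv2
def s(l):
    a=get_state();print(l,round(a["t"],2),np.round(a["position"],4),np.round(a["force"],1),round(a["grip_width"],3))
R=np.array([2.5824,1.7877,0]);R*=np.pi/np.linalg.norm(R)
gripper_to(0.0,20)
p=get_state()["position"]
move_l([p[0],p[1],.33],vel=.2)
goto([.544,.229,.30],R); s("above")
move_l([.544,.229,.225],R,vel=.1); dwell(.2); s("near")
d=get_image("side");cv2.imwrite("pics/near.png",cv2.resize(d["image"][100:230,220:400,::-1],None,fx=4,fy=4,interpolation=cv2.INTER_CUBIC))
E
```

```text
above 3.98 [0.5435 0.23   0.3   ] [ 0.6  0.4 -0. ] 0.006
near 5.08 [0.5444 0.2291 0.2258] [ 0.3 -0.5 -0.2] 0.006
```

View pics/near.png

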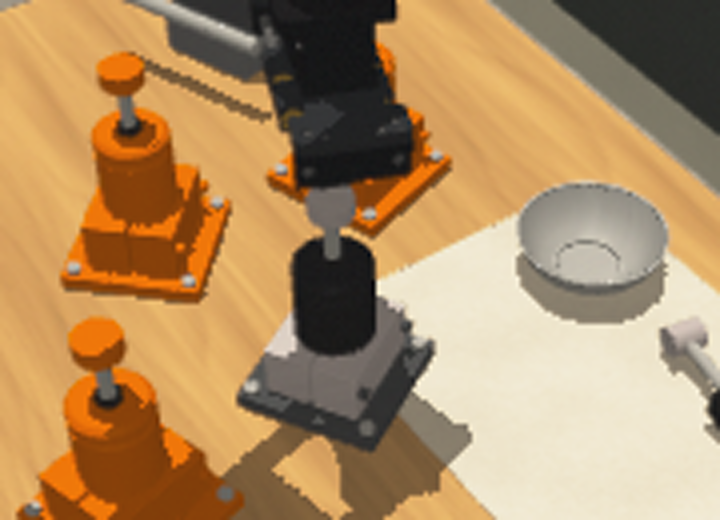

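The gripper is centred over the wide damper's cap (crop pixel 330,200) and clear of the orange stands. Pressing now.

```bash
python3 - <<'E'
from cell import *
import numpy as np,cv2
def s(l):
    a=get_state();print(l,round(a["t"],2),np.round(a["position"],4),np.round(a["force"],1))
    return a
c=move_l([.544,.229,.190],vel=.03,threshold=3);s(f"contact {c}")
z0=get_state()["position"][2]
move_l([.544,.229,z0-.036],vel=.04);s("-36mm")
c=move_l([.544,.229,z0-.046],vel=.015,threshold=12);a=s(f"bottom {c}")
print("stroke",z0-a["position"][2])
dwell(.2);s("hold")
d=get_image("side");cv2.imwrite("pics/bot.png",cv2.resize(d["image"][100:230,220:400,::-1],None,fx=4,fy=4,interpolation=cv2.INTER_CUBIC))
E
```

```text
contact True 5.79 [0.544  0.229  0.2083] [-0.9 -0.7  5.3]
-36mm 6.84 [0.5441 0.229  0.1745] [-3.7  0.2 13.7]
bottom True 7.31 [0.544  0.229  0.1704] [-3.2 -0.2 14.3]
stroke 0.037898192186115565
hold 7.51 [0.5441 0.229  0.1711] [-3.  0. 13.]
```

It stopped early: force is only 13 N and the tips are at 0.154, so it's about 2 mm short of the hard stop. I'll push on gently until the force rises clearly above the spring force.

```bash
python3 - <<'E'
from cell import *
import numpy as np
def s(l):
    a=get_state();print(l,round(a["t"],2),np.round(a["position"],4),np.round(a["force"],1))
    return a
z=.170
while z>.163:
    move_l([.544,.229,z],vel=.01); dwell(.08); a=s(f"cmd {z:.4f}")
    if a["force"][2]>24: break
    z-=.001
E
```

```text
cmd 0.1700 7.91 [0.5441 0.229  0.1723] [-3.8 -1.2 14.6]
cmd 0.1690 8.24 [0.5441 0.229  0.1714] [-3.7 -1.3 13.6]
cmd 0.1680 8.57 [0.5441 0.229  0.1704] [-3.6 -1.4 14.5]
cmd 0.1670 8.91 [0.5441 0.229  0.1694] [-3.3 -1.1 14. ]
cmd 0.1660 9.24 [0.5441 0.229  0.1693] [-5.3 -0.8 19.3]
cmd 0.1650 9.57 [0.5441 0.229  0.1693] [-5.7 -2.  24.9]
```

Hard stop reached: position is fixed at 0.1693 (tips at 0.1523) and the force has risen to 25 N. I'll hold for a second, release, and check.

```bash
python3 - <<'E'
from cell import *
import numpy as np,cv2
def s(l):
    a=get_state();print(l,round(a["t"],2),np.round(a["position"],4),np.round(a["force"],1))
dwell(.5);s("hold")
d=get_image("side");I1=d["image"]
dwell(.25);s("hold end")
move_l([.544,.229,.33],vel=.2);s("up")
dwell(.3)
d=get_image("side");I2=d["image"];K=d["camera_matrix"];T=d["T"];Z=d["range_z"]
v,u=np.mgrid[:400,:640]
P=np.stack([(u-K[0,2])*Z/K[0,0],(v-K[1,2])*Z/K[1,1],Z],-1)@T[:3,:3].T+T[:3,3]
for n,c in(("wide",(.544,.229)),("slim",(.567,-.160))):
    m=(Z>0)&(np.hypot(P[...,0]-c[0],P[...,1]-c[1])<.022)&(P[...,2]<.23)
    print(n,"top z",np.percentile(P[...,2][m],97).round(4))
f=lambda I:cv2.resize(I[100:230,220:400,::-1],None,fx=2.2,fy=2.2,interpolation=cv2.INTER_CUBIC)
cv2.imwrite("pics/cmp.png",np.hstack([f(I1),f(I2)]));s("end")
E
```

```text
hold 10.07 [0.5441 0.229  0.1693] [-5.4 -1.4 24.1]
hold end 10.38 [0.5441 0.229  0.1693] [-6.  -3.  24.5]
up 11.35 [0.5431 0.2288 0.3283] [-0.4 -0.3  0.2]
wide top z 0.194
slim top z 0.1932
end 11.7 [0.5438 0.2289 0.3293] [-0.   0.3  0. ]
```

View pics/cmp.png

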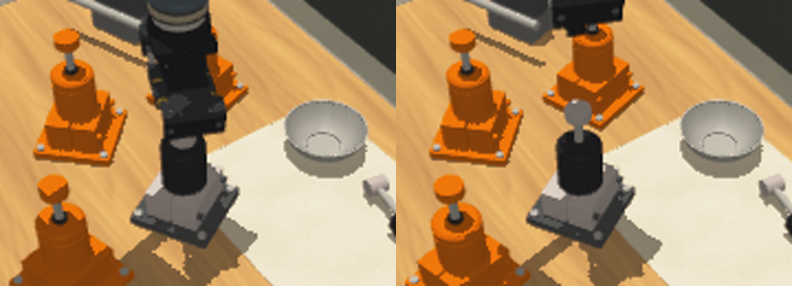

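The left half shows the cap pressed down to just above the body. The right half shows it sprung fully back up, with the gripper clear and everything else unmoved.

```bash
python3 -c "
from cell import *
sign_off()"
```

```text
the job is handed in; nothing more can be done
```

I stroke-tested the wide damper (body radius measured at about 32 mm, against 17 mm for the slim one) and handed the job in at about 11.7 s.

- **Press:** I pushed straight down with the closed fingertips until the tool stopped at a fixed height. The fingertips were at 152.3 mm against the expected 152 mm, and the force rose from about 14 N to 25 N against the stop.
- **Early stop:** The first push stopped about 2 mm short because its force trigger tripped early. I noticed this before releasing and pushed on to the hard stop.
- **Hold:** It stayed bottomed out for about 1.1–1.4 s.
- **Release:** After I retracted, the wide cap measured about 194 mm and the slim cap about 193 mm. Both match the fully extended 192 mm within camera error.
- **Left alone:** I never touched the slim damper. The orange look-alikes in the last picture looked unmoved, and the arm ended clear with about 0 N on the tool.

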